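# Top up the block magazine of a wax mill's feeder

## Robot

A 6-joint arm with a two-finger parallel gripper is mounted at the origin on a cart in front of the work surface, level with it; the furniture and walls round the work are solid. World frame = base frame: x ahead of the robot, y to its left, z up, the work surface at z = 0. Lengths are in m, angles in rad, forces in N, time in s.
With the tool pointing down it reaches from about 0.3 to 0.875 m from the base axis. Payload 6.4 kg.
Tool frame: the origin (TCP) lies between the finger pads; the fingertips stand 11 mm ahead of it and the grasp point (between the pads) lies 8 mm behind it (robot.tip_extent is the distance from the TCP to the fingertips, in m); z points along the fingers, x is the direction in which the jaws open and shut, and the axes are right-handed (so a half turn about z gives the same grasp; the last joint's range is limited). The gripper opens to 85 mm and grips with 20 to 120 N. Pads are 22 mm wide; open, the fingers measure 114 mm over their backs; the gripper's body (76 mm by 85 mm) begins 54 mm behind the grasp point. The pads swing forward as they close: fully open they stand 13 mm farther back than shut.
Start: joints at [0.92, 0.181, 1.607, -0, 1.354, -0.206], TCP at [0.247, 0.519, 0.242] pointing down, gripper open.
Joint ranges: [-2.99, 2.99], [-0.89, 2.07], [0.3, 2.58], [-1.14, 4.28], [0, 2.63], [-3.12, 3.12]. Speed limits (rad/s): [2.57, 2.57, 3.01, 3.14, 3.14, 3.14].

## Interface

Orientations are given as a rotation vector (axis times angle).
In Python, from bench import get_state, get_image, camera_model, ticket, robot gives the robot as it stands.
- The arm moves only by the tool servo_tool, never from a script. Its arguments are lists of equal length, an entry for each row: "grip": the opening, from 0 (shut) to 1 (fully open); "delta_pos": the shift along the world's x, y, z in mm, a list of three; "yaw": the turn about the world's z in rad. A call has 1 to 20 rows; each row shifts and turns the commanded pose from where the row before left it; what a row does not reach is not made up. A row lasts 1/10 s, in which the tool goes at most 50 mm and 8.59 degrees, less where a joint would pass 70% of its speed; a pose out of reach is approached as far as the arm can. A call is refused whole if a number of a shift passes 50 or a number of a turn 0.15, either way. A call with a gripper value outside its range is refused whole. The fingers move at their own pace and stop on an object; "grip_force" is the grip in N (left out, the last holds). Time passes only in rows, so rows that do not move let the fingers close. It gives the time, the measured TCP pose, the force and the opening at its end, in the units of the state.
- get_state(): the state, without advancing time (a new reading comes with each control period).
- get_image(name): name is "scene" or "top" or "wrist"; returns the picture (480x640x3 uint8, red, green, blue); there is no depth.
- camera_model(name): a dict with "K" (3x3 intrinsics, pixels), "k1" (the pictures are not rectified: a ray, as slopes to the right and down, at radius r is drawn at 1 + k1 r^2 times it, then the intrinsics apply), "xyz" and "rotation" of the camera in the world; the wrist camera has in their place "tool_from_camera" (4x4, takes a point from camera to tool coordinates, whose origin is the TCP and whose axes are the tool frame's). Camera axes: x right, y down, z forward; pixel columns grow to the right and rows downward; lengths in m; the calibration is good to about 2 mm. A picture is of the moment at which its call begins: read the wrist's pose just before it. camera_model takes no time and is no camera call.
- ticket.job_done(): hands the job in, once; it reports no verdict.
The state is a dict: "time_s": time; "q": joint angles; "qvel": joint speeds; "effort": joint torques, N m; "tool_pos": TCP position; "tool_rot": TCP orientation; "force": force on the tool from outside, world axes, zero at the start; "torque": the same for the moment, N m; "opening": finger opening in m.
Only numpy, scipy, OpenCV 4.12 (cv2) and the standard library are available. Lean on these libraries where they do the work, as an engineer would, in place of code of your own. Each camera call takes 0.05 s, during which the arm holds its last target.

## Task

Top up the wax mill's block feeder: take the two full-length wax blocks from the bench and, one at a time, lay each flat on the stack between the magazine's corner guides and push it down until both sprung lips have snapped shut over its ends. When all are held level under the lips, press the key on the feeder's control panel with the fingertips, firmly enough to register but without hammering it, and let go. Leave the short wax offcut and the other things on the bench where they are.

Things in the scene. Friction and masses are not known exactly. Their poses are not given: they have to be found in the camera images.
- feeder: Grey bench feeder, fixed; stands anywhere mid-bench, turned up to 0.25 rad. Origin on the bench (z 0) under the middle of the magazine well; y runs along the well's length and points to the control box, z up. Base 136 x 282 mm, 20 mm high, y -91 to +191 mm. Beyond each short end of the well, 60 to 82 mm from its middle, stands a grey pillar 122 mm high that carries a sprung lip.
- guide_top (a point): Middle of the well's mouth, 133 mm above the bench. The well, 41 mm (x) by 103 mm (y), lies between four upright corner angles 122 mm high; their tops flare outward to 133 mm as a lead-in. Both long sides are open over the middle 63 mm, from 30 mm above the bench, with nothing outside: fingers that hold a block across its 38 mm width go down there.
- magazine (a point): Point in the middle of the well at the height of the flat underside of the two lips, 100 mm above the bench; axes as the feeder's. The sprung follower presses the stack up, so the top face of the highest loaded block lies at this height.
- lip_left (a joint): Sprung steel lip at the +y (control box) end, 20 mm wide; m, 0 = fully out, up to 0.010 pushed back. Flat below; above, a 60 degree ramp from its nose (103 mm above the bench, 6 mm into the well) up to 116 mm. A block pushed down drives both lips back (1.2 to 2 N springs); they snap out once its top is below 100 mm. With the follower a push takes about 5 to 12 N.
- lip_right (a joint): The same lip at the other end (-y) of the well.
- follower (a joint): Spring-loaded steel plate under the stack, m downward: 0 = empty, 0.018 per block (0.018 at the start, 0.054 with three blocks), bottoms at 0.061. Spring 3 N at the top, 6.5 N at the bottom. To latch, push a block 2 to 5 mm lower than its final height.
- block_in: Wax block that is already in the magazine, held under the lips at the start: the same size as block_a. Origin in the middle of its underside, y along its length.
- block_a: Full-length grey carving-wax block, 38 (x) x 100 (y) x 18 mm (z), 75 g, lying flat on the bench. Origin in the middle of its underside, y along its length. Which of the two goes in first does not matter, nor which end leads.
- block_b: The second full-length wax block, the same as block_a.
- block_in_mid (a point): Centre of block_in, 9 mm above its underside.
- block_a_mid (a point): Centre of block_a, 9 mm above its underside.
- block_b_mid (a point): Centre of block_b, 9 mm above its underside.
- offcut: Short offcut of the same wax, 38 x 52 x 18 mm, y along its length; stays where it lies.
- key: Grey membrane key, 28 (x) x 32 (y) mm, with a white dot, on top of the control box, nearer the robot than the display. Moves only 1.5 mm down: begins to give at 2 N, registers at 4 N (hold it 0.2 s), hard down at 5 N; more than 40 N would damage it.
- panel (a point): Middle of the black overlay on top of the control box, 80 mm above the bench; the box measures 112 (x) x 90 mm (y).
- key_top (a point): Middle of the key's top face, 83 mm above the bench (in the feeder's frame x -26, y 137 mm); axes as the feeder's.
- pliers: Red-handled pliers, 55 x 127 x 11 mm, lying to the right of and behind the feeder; a bystander.
- patina_bottle: Small brown bottle, 36 mm across, 60 mm high, standing at the back; a bystander.
- wax_tin: Small round lidded tin, 50 mm across, 30 mm high, standing at the back left; a bystander.

How it is judged:
By the outcome, as a careful person would: the job done as asked, in the order asked, and still so for the second after the job is handed in, with the robot touching nothing.
It also fails if it takes over 64 s, if anything falls off the work surface, if the arm or the gripper's body presses on something with over 40 N, if the wrist force passes 120 N, or if a joint passes its speed limit or range.

## Working session

There is one attempt and no reset: what is moved stays moved. The work goes in short steps, Python scripts to look and compute and a tool call to move; the robot and the scene stay as the last step left them, time stands still between calls to the robot, and variables do not carry over. Pictures are saved under pics/ and viewed, and the job is handed in when it is done.

Besides the shell and the picture viewer there is one more tool, called after ">>>" by a JSON object that holds its "name" and its "arguments". servo_tool: Moves the arm, as the interface text tells. Its arguments: {"type":"object","properties":{"grip":{"type":"array"},"delta_pos":{"type":"array"},"yaw":{"type":"array"},"grip_force":{"type":"number"}},"required":["grip","delta_pos","yaw"]}

```bash
ls; mkdir -p pics
cat > h.py <<'E'
import numpy as np, cv2
from bench import get_state, get_image, camera_model, ticket, robot
def ray(cm,u,v):
    K=np.array(cm["K"]);k1=cm["k1"]
    x=(u-K[0,2])/K[0,0];y=(v-K[1,2])/K[1,1]
    rd=np.hypot(x,y);r=rd
    for _ in range(30): r=rd/(1+k1*r*r)
    s=r/rd if rd>0 else 1
    return np.array([x*s,y*s,1.])
def cast(cm,u,v,z):
    R=np.array(cm["rotation"]);
    if R.shape!=(3,3): R=cv2.Rodrigues(R.astype(float))[0]
    d=R@ray(cm,u,v);o=np.array(cm["xyz"])
    return o+d*(z-o[2])/d[2]
def proj(cm,p):
    R=np.array(cm["rotation"]);
    if R.shape!=(3,3): R=cv2.Rodrigues(R.astype(float))[0]
    c=R.T@(np.array(p)-np.array(cm["xyz"]));x,y=c[0]/c[2],c[1]/c[2]
    f=1+cm["k1"]*(x*x+y*y);K=np.array(cm["K"])
    return np.array([K[0,0]*x*f+K[0,2],K[1,1]*y*f+K[1,2]])
def wristcm(s=None):
    s=s or get_state();cm=dict(camera_model("wrist"));T=np.array(cm["tool_from_camera"])
    R=cv2.Rodrigues(np.array(s["tool_rot"],float))[0]
    cm["rotation"]=R@T[:3,:3];cm["xyz"]=R@T[:3,3]+np.array(s["tool_pos"]);return cm
def snap(name,f):
    im=get_image(name);cv2.imwrite("pics/"+f,im[:,:,::-1]);return im
E
python3 - <<'E'
from h import *
print(get_state())
for n in("scene","top"):
    snap(n,n+"0.png");print(camera_model(n))
s=get_state();snap("wrist","wrist0.png");print(camera_model("wrist"))
E
```

```text
pics
{'time_s': 0.0, 'q': array([ 9.19696216e-01,  1.81530543e-01,  1.60801189e+00,  1.35953688e-05,
        1.35380931e+00, -2.06285652e-01]), 'qvel': array([-0.00014546,  0.00116756,  0.00025176, -0.00084866,  0.00156661,
       -0.00051007]), 'effort': array([-1.19263546e-03, -4.44884598e+01, -3.51331758e+01, -5.45230687e-04,
        9.41390317e-03,  3.48353922e-06]), 'tool_pos': array([0.24705756, 0.51862367, 0.24138817]), 'tool_rot': array([ 2.65621997e+00,  1.67639856e+00, -2.59602582e-03]), 'force': array([-0.23453745,  0.03332788,  0.75286219]), 'torque': array([ 0.03050629, -0.01534596,  0.00581601]), 'opening': 0.0854774086256646}
{'K': array([[525.96491737,   0.        , 319.6575685 ],
       [  0.        , 525.96491737, 239.56592733],
       [  0.        ,   0.        ,   1.        ]]), 'k1': -0.14308906590458192, 'xyz': array([ 0.05400519, -0.70056181,  0.891143  ]), 'rotation': array([-2.18806269,  0.78205296, -0.3399993 ])}
{'K': array([[598.75081107,   0.        , 321.88028803],
       [  0.        , 598.75081107, 253.0653142 ],
       [  0.        ,   0.        ,   1.        ]]), 'k1': 0.053387801405997755, 'xyz': array([ 0.35097426, -0.01204372,  1.74378073]), 'rotation': array([-2.14164095,  2.14854754, -0.16177834])}
{'K': array([[396.43686123,   0.        , 316.20580625],
       [  0.        , 396.43686123, 240.36169947],
       [  0.        ,   0.        ,   1.        ]]), 'k1': -0.07076651050003942, 'tool_from_camera': array([[ 9.99999114e-01, -8.26414206e-04, -1.04322564e-03,
         3.05615560e-04],
       [ 1.07968931e-03,  9.62060363e-01,  2.72834551e-01,
        -7.00889997e-02],
       [ 7.78171690e-04, -2.72835436e-01,  9.62060403e-01,
        -1.31641344e-01],
       [ 0.00000000e+00,  0.00000000e+00,  0.00000000e+00,
         1.00000000e+00]])}
```

View pics/scene0.png

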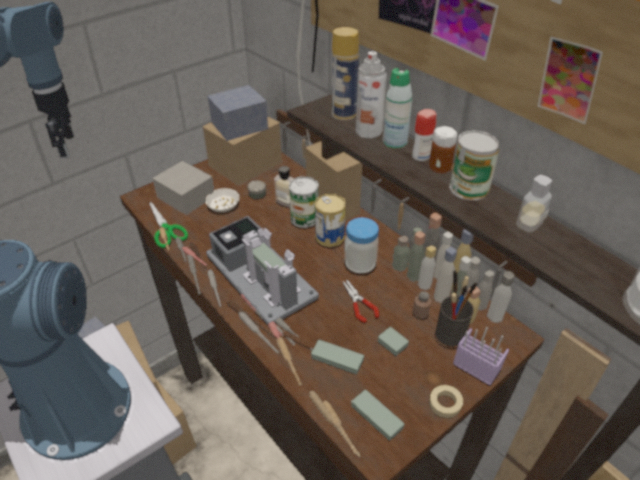

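View pics/top0.png

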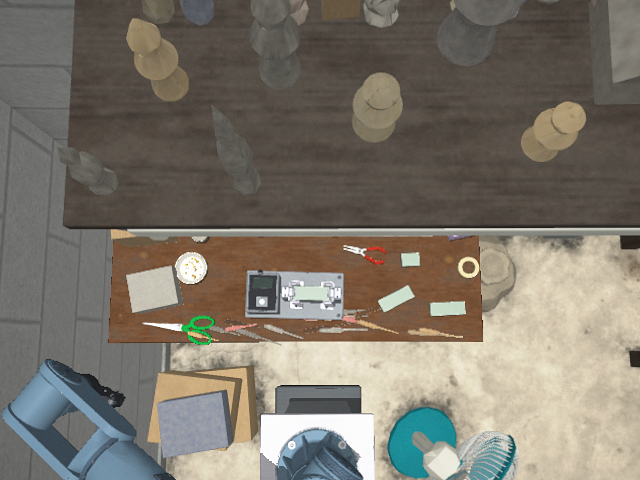

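View pics/wrist0.png

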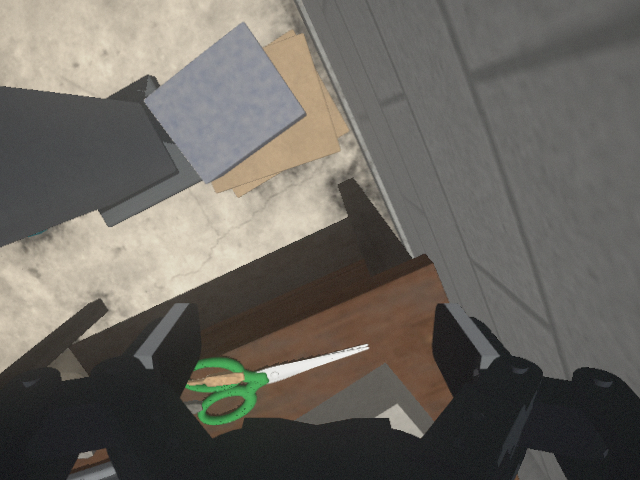

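The scene and top views show the feeder mid-bench, around (295,293) in top. The two long blocks are at (396,298) and (448,309) and the offcut at (410,260). Next I'll measure them.

Run:
```python
from h import *
im=cv2.imread("pics/top0.png");cm=camera_model("top")
c=im[235:350,230:480];cv2.imwrite("pics/topc.png",cv2.resize(c,None,fx=3.2,fy=3.2,interpolation=cv2.INTER_CUBIC))
print(im[298,396],im[309,448],im[294,310],im[260,410])
hsv=cv2.cvtColor(im,cv2.COLOR_BGR2HSV);print(hsv[298,396],hsv[309,448],hsv[294,310])
def seg(n,f,z,roi):
    im=cv2.imread(f);cm=camera_model(n);b,g,r=[im[:,:,i].astype(int) for i in range(3)]
    m=((g-r>8)&(g>b+0)&(g>90)).astype(np.uint8)*255
    cs,_=cv2.findContours(m,cv2.RETR_EXTERNAL,cv2.CHAIN_APPROX_NONE)
    for k in cs:
        if cv2.contourArea(k)<120: continue
        u,v=k[:,0,0].mean(),k[:,0,1].mean()
        P=np.array([cast(cm,a,b_,z)[:2] for a,b_ in k[:,0]],np.float32)
        (c,s,a)=cv2.minAreaRect(P*1000)
        print(n,round(u),round(v),c,s,a)
seg("top","pics/top0.png",0.018,None)
seg("scene","pics/scene0.png",0.018,None)
```

```text
[209 224 209] [201 220 200] [212 228 212] [201 220 202]
[ 60  17 224] [ 62  23 220] [ 60  18 228]
top 199 331 (392.0847473144531, 341.5804443359375) (91.15753173828125, 83.3572998046875) 82.43313598632812
top 447 308 (447.7666015625, -374.2708435058594) (36.541988372802734, 100.85791015625) 3.1192994117736816
top 396 298 (476.34771728515625, -227.4555206298828) (38.436519622802734, 99.37616729736328) 27.23150634765625
top 311 293 (492.99090576171875, 15.98275375366211) (104.02375030517578, 40.41770553588867) 89.80958557128906
top 410 259 (589.6690673828125, -271.812744140625) (52.128395080566406, 38.156673431396484) 89.83888244628906
scene 377 414 (444.6337585449219, -377.3885498046875) (36.86137771606445, 95.35139465332031) 3.1823854446411133
scene 338 355 (471.7788391113281, -232.03408813476562) (35.96368408203125, 95.56962585449219) 27.924644470214844
scene 268 256 (527.6637573242188, 94.85575103759766) (87.28541564941406, 40.38578796386719) 87.6986083984375
scene 168 235 (383.92413330078125, 320.29217529296875) (90.53836822509766, 89.64622497558594) 38.854061126708984
scene 468 171 (1189.3487548828125, 20.329837799072266) (69.48528289794922, 98.20104217529297) 2.0283989906311035
scene 400 78 (1509.550048828125, 603.8157958984375) (190.00613403320312, 81.22090148925781) 43.044212341308594
```

View pics/topc.png

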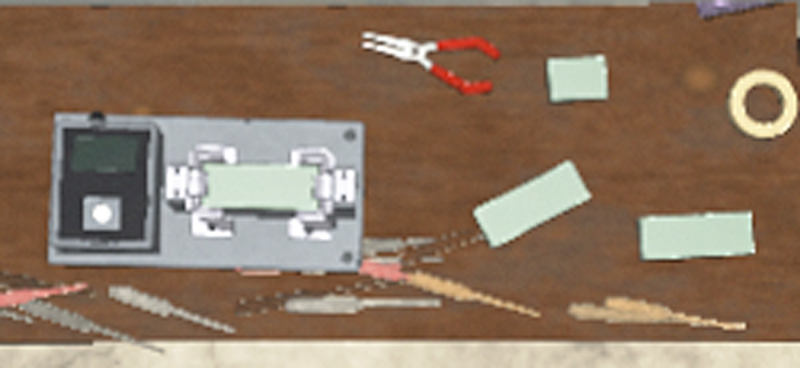

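Run:
```python
from h import *
cm=camera_model("top")
def t(u,v,z): return cast(cm,230+u/3.2,235+v/3.2,z)[:2]*1000
C=[t(54,112,.02),t(365,122,.02),t(362,272,.02),t(48,262,.02)]
for c in C:print(c.round(1))
far=C[0]-C[1];near=C[3]-C[2];e=C[1]-C[2];e2=C[0]-C[3]
for d in(far,near):print(np.linalg.norm(d),np.degrees(np.arctan2(d[1],d[0]))-90)
for d in(e,e2):print(np.linalg.norm(d),np.degrees(np.arctan2(d[1],d[0])))
ctr=sum(C)/4; print(ctr)
for yaw in(0.0,0.02,.04):
  print(yaw,ctr-50*np.array([-np.sin(yaw),np.cos(yaw)]))
print("block_in",t(262,187,.1),"key",t(101,213,.083))
```

```text
[560.1 201.5]
[550.1 -79.9]
[415.2 -76. ]
[425.2 204.7]
281.58112014418106 -2.0421262036747407
280.85051242277586 -2.0311357591004793
134.9491903655894 -1.6611929382083166
135.00989410043852 -1.3512912651376103
[487.64787566  62.58330632]
0.0 [487.64787566  12.58330632]
0.02 [488.647809    12.59330599]
0.04 [489.64734237  12.62330099]
block_in [484.99505322  12.19859936] key [464.38386698 151.71935381]
```

>>> {"name": "servo_tool", "arguments": {"grip": [1,1,1,1,1,1,1,1,1,1,1,1,0.75,0.75,0.75,0.75,0.75,0.75,0.75], "delta_pos": [[13.5,-44,0],[13.5,-44,0],[13.5,-44,0],[13.5,-44,0],[13.5,-44,0],[13.5,-44,0],[13.5,-44,0],[13.5,-44,0],[13.5,-44,0],[13.5,-44,0],[13.5,-44,0],[13.5,-44,0],[13.5,-44,0],[13.5,-44,0],[13.5,-44,0],[13.5,-44,0],[13.5,-44,0],[0,0,0],[0,0,0]], "yaw": [-0.038,-0.038,-0.038,-0.038,-0.038,-0.038,-0.038,-0.038,-0.038,-0.038,-0.038,-0.038,-0.038,-0.038,-0.038,-0.038,-0.043,0,0]}}

```text
time_s: 2.05
tool_pos: [0.4764, -0.2294, 0.2414]
tool_rot: [-3.052, -0.736, 0.002]
force: [0.2, 1.5, 0.3]
opening: 0.0641
```

```bash
cat >> h.py <<'E'
def wblocks(f,z):
    s=get_state();im=snap("wrist",f);cm=wristcm(s)
    b,g,r=[im[:,:,i].astype(int) for i in (2,1,0)]
    m=((g-r>6)&(g>b)&(g>90)).astype(np.uint8)*255
    m=cv2.morphologyEx(m,cv2.MORPH_OPEN,np.ones((3,3)))
    cs,_=cv2.findContours(m,cv2.RETR_EXTERNAL,cv2.CHAIN_APPROX_NONE)
    print("t",s["time_s"],"pos",(s["tool_pos"]*1000).round(1),"yaw",tyaw(s),"open",s["opening"],"F",s["force"].round(1))
    for k in cs:
        if cv2.contourArea(k)<800: continue
        P=np.array([cast(cm,a,b_,z)[:2] for a,b_ in k[:,0]],np.float32)
        (c,sz,a)=cv2.minAreaRect(P*1000)
        print(k[:,0].mean(0).round(),np.round(c,1),np.round(sz,1),round(a,2),cv2.boundingRect(k))
    return im,m
def tyaw(s):
    R=cv2.Rodrigues(np.array(s["tool_rot"],float))[0];return np.degrees(np.arctan2(R[1,0],R[0,0])).round(2)
E
python3 - <<'E'
from h import *
print(robot.tip_extent)
im,m=wblocks("w1.png",.018)
E
```

```text
0.011
t 2.05 pos [ 476.4 -229.4  241.4] yaw 27.13 open 0.06411997381167156 F [0.2 1.5 0.3]
[236. 301.] [ 443.8 -354.3] [37.2 60.3] 2.84 (215, 273, 43, 64)
[398. 295.] [ 586.5 -270.6] [38.1 53. ] 2.82 (371, 268, 56, 56)
```

View pics/w1.png

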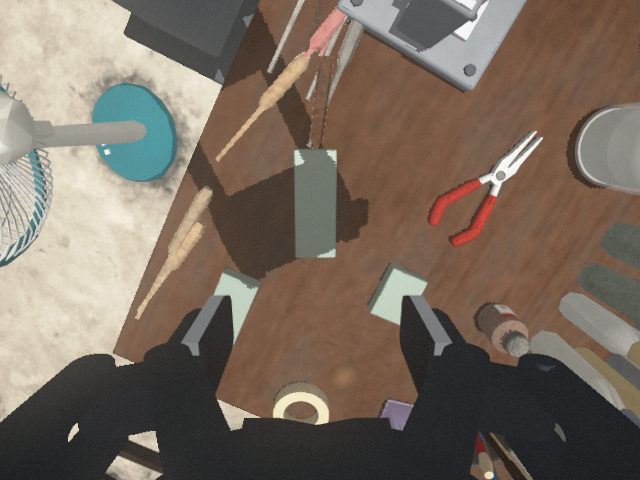

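Run:
```python
from h import *
im=cv2.imread("pics/w1.png")
c=im[135:270,270:360];cv2.imwrite("pics/w1c.png",cv2.resize(c,None,fx=4.4,fy=4.4,interpolation=cv2.INTER_NEAREST))
print(im[200,315],im[155,315],im[200,280])
s=get_state();cm=wristcm(s)
b,g,r=[im[:,:,i].astype(int) for i in range(3)]
m=((g-r>2)&(g>60)).astype(np.uint8)*255
for lim in (148,):
  q=m.copy();q[:140]=0;q[270:]=0;q[:,:280]=0;q[:,350:]=0
  cs,_=cv2.findContours(q,cv2.RETR_EXTERNAL,cv2.CHAIN_APPROX_NONE);k=max(cs,key=cv2.contourArea)
  print(cv2.boundingRect(k),cv2.minAreaRect(k))
for row in(200,): print([tuple(im[v,315]) for v in range(145,172,2)])
```

```text
[107 117 110] [110 119 112] [49 59 74]
(294, 149, 43, 108) ((315.0, 202.5), (107.0, 42.0), 90.0)
[(np.uint8(74), np.uint8(95), np.uint8(129)), (np.uint8(71), np.uint8(91), np.uint8(124)), (np.uint8(91), np.uint8(105), np.uint8(107)), (np.uint8(108), np.uint8(120), np.uint8(114)), (np.uint8(112), np.uint8(121), np.uint8(114)), (np.uint8(110), np.uint8(119), np.uint8(112)), (np.uint8(111), np.uint8(121), np.uint8(113)), (np.uint8(110), np.uint8(120), np.uint8(114)), (np.uint8(111), np.uint8(122), np.uint8(116)), (np.uint8(109), np.uint8(118), np.uint8(111)), (np.uint8(112), np.uint8(123), np.uint8(116)), (np.uint8(112), np.uint8(121), np.uint8(116)), (np.uint8(114), np.uint8(122), np.uint8(115)), (np.uint8(113), np.uint8(121), np.uint8(115))]
```

View pics/w1c.png

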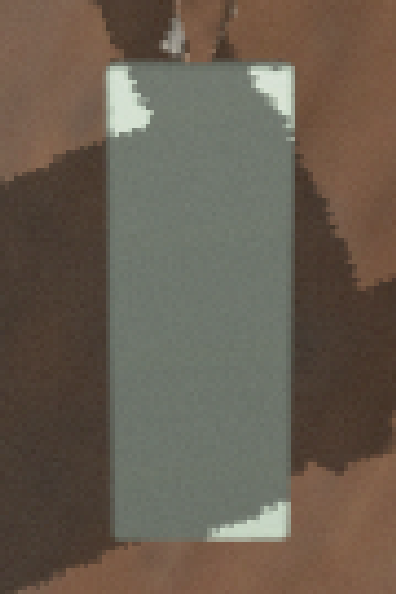

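Run:
```python
from h import *
s=get_state();cm=wristcm(s);R=cv2.Rodrigues(s["tool_rot"])[0]
def tl(u,v,z=.018):
    p=cast(cm,u,v,z);return (R.T@(p-s["tool_pos"])*1000).round(1)
for p in[(294.5,150.5),(337,150.5),(295.5,257.5),(336.2,257.5),(295,204),(336.5,204)]:print(p,tl(*p),cast(cm,*p,.018)[:2]*1000)
```

```text
(294.5, 150.5) [-19.6 -51.2 223.7] [ 435.1674991  -191.44055712]
(337, 150.5) [ 17.7 -51.2 223.7] [ 468.39550852 -174.40308506]
(295.5, 257.5) [-20.2  47.6 223.5] [ 479.85329658 -279.60314676]
(336.2, 257.5) [ 18.2  47.6 223.5] [ 514.00597277 -262.07378075]
(295, 204) [-19.9  -3.5 223.6] [ 456.76002662 -233.98672288]
(336.5, 204) [ 17.8  -3.5 223.6] [ 490.31035163 -216.77551322]
```

>>> {"name": "servo_tool", "arguments": {"grip": [0.75,0.75,0.75,0.75,0.75,0.75,0.75,0.75,0.3,0.3,0.3,0.3,0.3,0.3], "delta_pos": [[-1.4,1.2,-45],[0,0,-45],[0,0,-45],[0,0,-45],[0,0,-30],[0,0,-15],[0,0,-3],[0,0,0],[0,0,0],[0,0,0],[0,0,0],[0,0,0],[0,0,0],[0,0,0]], "yaw": [0,0,0,0,0,0,0,0,0,0,0,0,0,0], "grip_force": 60}}

```text
time_s: 3.5
tool_pos: [0.477, -0.2288, 0.0165]
tool_rot: [3.05, 0.738, 0.004]
force: [-0.4, 0.7, 5.4]
opening: 0.0363
```

Run:
```python
from h import *
im,m=wblocks("w2.png",.018)
```

```text
t 3.5 pos [ 477.  -228.8   16.5] yaw 27.22 open 0.036300900400738 F [-0.4  0.7  5.4]
[317. 289.] [ 474.1 -224.3] [37.2 97.5] 27.31 (260, 179, 112, 246)
```

View pics/w2.png

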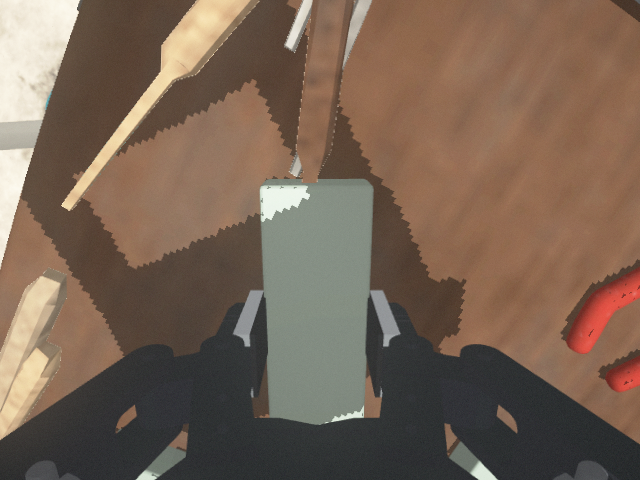

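>>> {"name": "servo_tool", "arguments": {"grip": [0.3,0.3,0.3,0.3,0.3,0.3,0.3,0.3,0.3,0.3,0.3,0.3], "delta_pos": [[0,0,20],[0,0,40],[0,0,45],[0,0,45],[1,35,25],[2,42,0],[2,42,0],[1,42,0],[1,42,0],[1,38,0],[0,0,0],[0,0,0]], "yaw": [0,0,0,0,-0.085,-0.085,-0.085,-0.085,-0.085,-0.085,0,0]}}

```text
time_s: 4.75
tool_pos: [0.4837, 0.0138, 0.1901]
tool_rot: [3.14, -0.05, 0.002]
force: [0.3, 0.2, -0.4]
opening: 0.0364
```

Run:
```python
from h import *
im,m=wblocks("w3.png",.2)
```

```text
t 4.75 pos [483.7  13.8 190.1] yaw -1.81 open 0.03644292236320579 F [ 0.3  0.2 -0.4]
[314. 293.] [483.2  22.7] [88.7 34.6] 88.13 (263, 184, 110, 239)
```

View pics/w3.png

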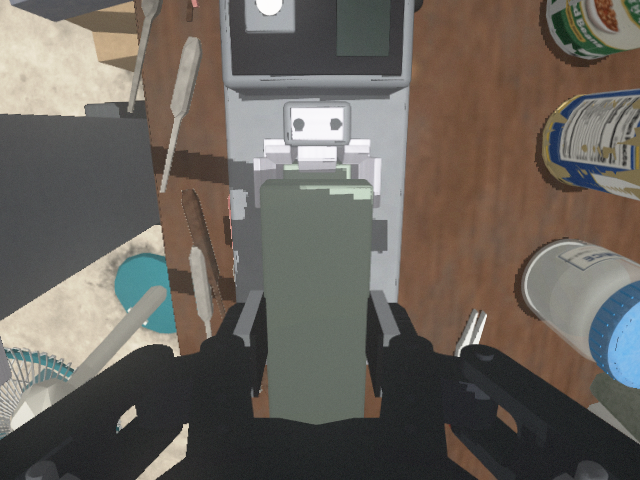

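Run:
```python
from h import *
im=cv2.imread("pics/w3.png")
c=im[70:250,215:420];cv2.imwrite("pics/w3c.png",cv2.resize(c,None,fx=3.3,fy=3.3,interpolation=cv2.INTER_CUBIC))
```

```text
(no output)
```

View pics/w3c.png

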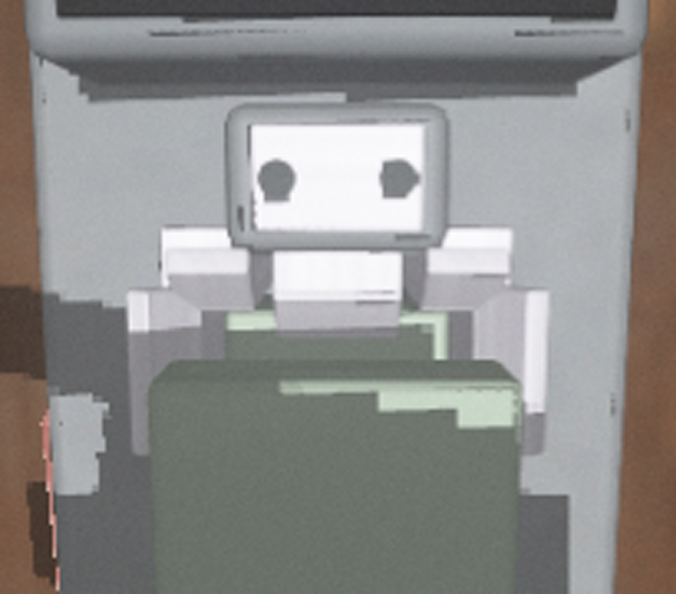

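```bash
cat >> h.py <<'E'
def toolf(s,cm):
    R=cv2.Rodrigues(np.array(s["tool_rot"],float))[0]
    def tl(u,v,z):
        p=cast(cm,u,v,z);return (R.T@(p-s["tool_pos"])*1000).round(1)[:2]
    return tl
E
python3 - <<'E'
from h import *
s=get_state();cm=wristcm(s);tl=toolf(s,cm);Z=s["tool_pos"][2]
f=lambda x,y,z:tl(215+x/3.3,70+y/3.3,z)
print("pillar inner",f(227,247,.122),f(448,247,.122),"outer",f(232,104,.122),f(448,104,.122))
print("guide outer",f(128,295,.133),f(550,295,.133),"lower",f(131,455,.133),f(545,455,.133),"guide end edge",f(162,228,.133),f(512,228,.133))
print("box edge",f(40,0,.08))
print("block top edge",f(150,385,Z+.0015),f(521,385,Z+.0015),"bot",f(170,362,Z-.0165),f(510,362,Z-.0165))
print("base left",f(40,200,.02),f(60,560,.02),"right",f(632,200,.02),f(614,560,.02))
E
```

```text
pillar inner [-16.7 -61.9] [ 16.2 -61.9] outer [-15.6 -82.4] [ 15.8 -82.4]
guide outer [-30.1 -55.8] [ 30.  -55.7] lower [-30.6 -32.6] [ 30.2 -32.5] guide end edge [-24.9 -65. ] [ 24.3 -65. ]
box edge [ -51.8 -102.7]
block top edge [-19.1 -51.3] [ 17.9 -51.2] bot [-19.3 -51.3] [ 19.2 -51.2]
base left [-66.7 -68.5] [-66.8  15.3] right [ 66.  -68.4] [66.4 15.5]
```

>>> {"name": "servo_tool", "arguments": {"grip": [0.3,0.3,0.3,0.3,0.3,0.3,0.3,0.3,0.3,0.3,0.3], "delta_pos": [[0,0,-20],[0,0,-15],[0,0,-5],[0,0,-5],[0,0,-5],[0,0,-5],[0,0,-5],[0,0,-5],[0,0,-4],[0,0,-4],[0,0,0]], "yaw": [0,0,0,0,0,0,0,0,0,0,0]}}

```text
time_s: 5.9
tool_pos: [0.4847, 0.0131, 0.1168]
tool_rot: [3.141, -0.055, 0.004]
force: [2.5, 0.0, 0.7]
opening: 0.0363
```

Run:
```python
from h import *
im,m=wblocks("w4.png",.12)
```

```text
t 5.9 pos [484.7  13.1 116.8] yaw -1.99 open 0.03632176263048315 F [2.5 0.  0.7]
[315. 312.] [484.3  16.9] [74.2 36.2] 87.11 (266, 218, 104, 188)
```

View pics/w4.png

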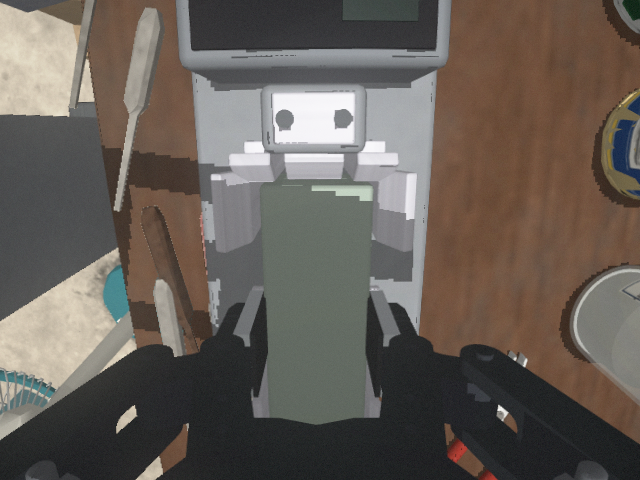

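>>> {"name": "servo_tool", "arguments": {"grip": [0.3,0.3,0.3,0.3,0.3,0.3,0.3,0.3,0.3], "delta_pos": [[0.5,0,-3],[0,0,-3],[0,0,-3],[0,0,-3],[0,0,-3],[0,0,-3],[0,0,-3],[0,0,-1],[0,0,0]], "yaw": [0,0,0,0,0,0,0,0,0]}}

```text
time_s: 6.85
tool_pos: [0.4837, 0.0133, 0.094]
tool_rot: [-3.141, 0.055, 0.001]
force: [0.6, -0.2, 4.3]
opening: 0.0362
```

Run:
```python
from h import *
im,m=wblocks("w5.png",.1)
```

```text
t 6.85 pos [483.7  13.3  94. ] yaw -2.0 open 0.03619635135020921 F [ 0.6 -0.2  4.3]
[330. 342.] [487.9  11.4] [29.5 25.2] 56.51 (287, 312, 79, 68)
[323. 281.] [485.5  33.5] [27.3 14.4] 77.79 (300, 244, 51, 71)
```

View pics/w5.png

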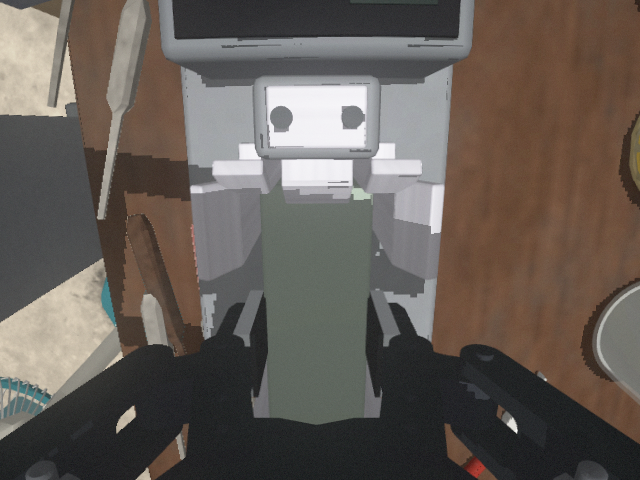

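>>> {"name": "servo_tool", "arguments": {"grip": [0.62,0.62,0.62,0.62,0.65,0.65,0.65,0.7,0.75,0.75,0.75,0.75,0.75,0.75,0.75,0.75,0.75,0.75], "delta_pos": [[0,0,0],[0,0,0],[0,0,0],[0,0,15],[0,0,30],[0,0,45],[0,0,45],[-4,-43,5],[-4,-43,5],[-4,-43,0],[-4,-43,0],[-4,-43,0],[-4,-43,0],[-4,-43,0],[-4,-43,0],[-4,-44,0],[0,0,0],[0,0,0]], "yaw": [0,0,0,0,0,0,0,0.01,0.01,0.01,0.01,0.01,0.01,0.01,0.01,0.01,0,0]}}

```text
time_s: 8.7
tool_pos: [0.4473, -0.375, 0.2384]
tool_rot: [-3.139, -0.083, 0.002]
force: [-0.1, -0.3, 0.3]
opening: 0.0643
```

Run:
```python
from h import *
im,m=wblocks("w6.png",.018)
t=snap("top","top1.png")[:,:,::-1];s=snap("scene","scene1.png")[:,:,::-1]
a=cv2.resize(t[260:325,235:355],(600,325),interpolation=cv2.INTER_CUBIC);b=cv2.resize(s[205:325,200:325],(260,250),interpolation=cv2.INTER_CUBIC)
o=np.zeros((600,600,3),np.uint8);o[:325]=a;o[330:580,:260]=b;cv2.imwrite("pics/chk1.png",o)
```

```text
t 8.7 pos [ 447.3 -375.   238.4] yaw 3.03 open 0.0642786739941262 F [-0.1 -0.3  0.3]
[487.  99.] [ 587.1 -272.2] [37.7 50.7] 3.54 (464, 69, 47, 62)
```

View pics/w6.png

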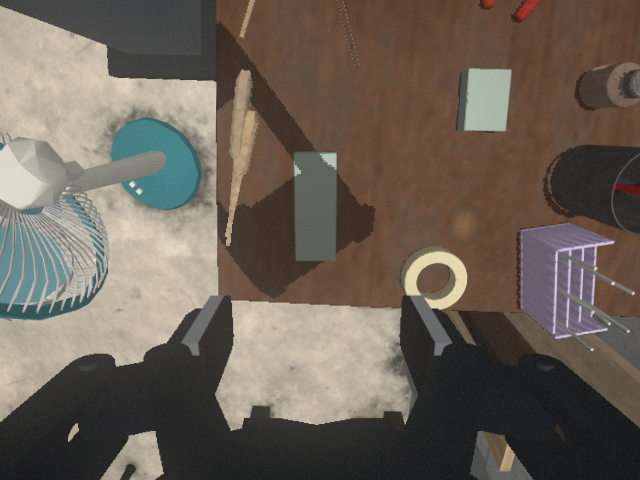

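View pics/chk1.png

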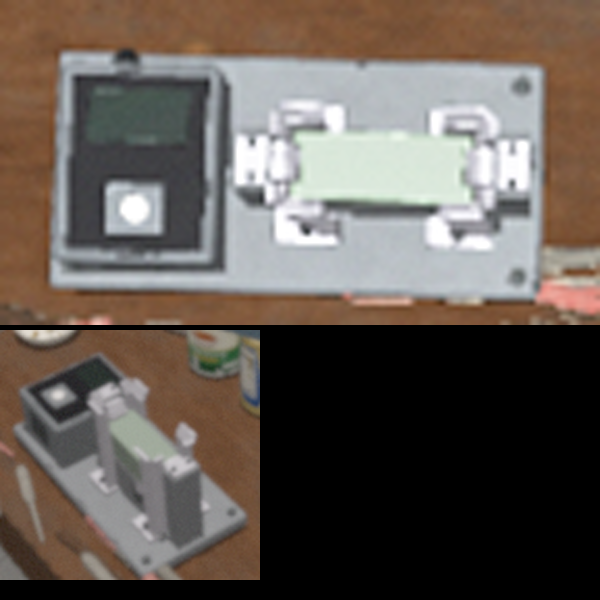

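Run:
```python
from h import *
im=cv2.imread("pics/w6.png")
c=im[140:275,270:360];cv2.imwrite("pics/w6c.png",cv2.resize(c,None,fx=4.4,fy=4.4,interpolation=cv2.INTER_NEAREST))
b,g,r=[im[:,:,i].astype(int) for i in range(3)]
q=((g-r>2)&(g>60)).astype(np.uint8)*255
q[:140]=0;q[275:]=0;q[:,:280]=0;q[:,350:]=0
cs,_=cv2.findContours(q,cv2.RETR_EXTERNAL,cv2.CHAIN_APPROX_NONE);k=max(cs,key=cv2.contourArea)
print(cv2.boundingRect(k),cv2.minAreaRect(k))
s=get_state();cm=wristcm(s);tl=toolf(s,cm)
x,y,w,h=cv2.boundingRect(k)
for p in[(x,y),(x+w,y),(x,y+h),(x+w,y+h)]: print(tl(*p,.018))
```

```text
(294, 152, 43, 109) ((315.0, 206.0), (108.0, 42.0), 90.0)
[-20.2 -49.8]
[ 17.3 -49.7]
[-21.8  50.5]
[18.6 50.6]
```

View pics/w6c.png

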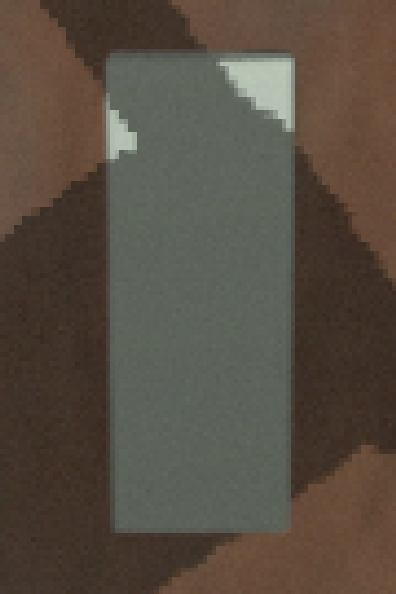

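>>> {"name": "servo_tool", "arguments": {"grip": [0.75,0.75,0.75,0.75,0.75,0.75,0.75,0.75,0.3,0.3,0.3,0.3,0.3,0.3], "delta_pos": [[-0.8,0,-45],[0,0,-45],[0,0,-45],[0,0,-45],[0,0,-28],[0,0,-12],[0,0,-3],[0,0,0],[0,0,0],[0,0,0],[0,0,0],[0,0,0],[0,0,0],[0,0,0]], "yaw": [0,0,0,0,0,0,0,0,0,0,0,0,0,0], "grip_force": 60}}

```text
time_s: 10.25
tool_pos: [0.4484, -0.376, 0.0186]
tool_rot: [3.137, 0.086, 0.004]
force: [-0.1, 1.3, 6.2]
opening: 0.0364
```

>>> {"name": "servo_tool", "arguments": {"grip": [0.3,0.3,0.3,0.3,0.3,0.3,0.3,0.3,0.3,0.3,0.3,0.3,0.3,0.3,0.3], "delta_pos": [[0,0,20],[0,0,40],[0,0,45],[0,0,45],[3,30,27],[4,45,0],[4,45,0],[4,45,0],[4,45,0],[4,45,0],[4,45,0],[4,45,0],[4,45,0],[0,0,0],[0,0,0]], "yaw": [0,0,0,0,-0.008,-0.01,-0.01,-0.01,-0.01,-0.01,-0.01,-0.01,-0.01,0,0], "grip_force": 80}}

```text
time_s: 11.75
tool_pos: [0.4823, 0.0161, 0.194]
tool_rot: [3.141, -0.047, 0.002]
force: [-0.1, -0.8, -0.6]
opening: 0.0353
```

Run:
```python
from h import *
im,m=wblocks("w7.png",.2)
im=cv2.imread("pics/w7.png")
c=im[70:250,215:420];cv2.imwrite("pics/w7c.png",cv2.resize(c,None,fx=3.3,fy=3.3,interpolation=cv2.INTER_CUBIC))
```

```text
t 11.75 pos [482.3  16.1 194. ] yaw -1.72 open 0.03534039008019292 F [-0.1 -0.8 -0.6]
[319. 295.] [481.7  22.8] [90.8 35.2] 88.21 (265, 186, 107, 237)
```

View pics/w7c.png

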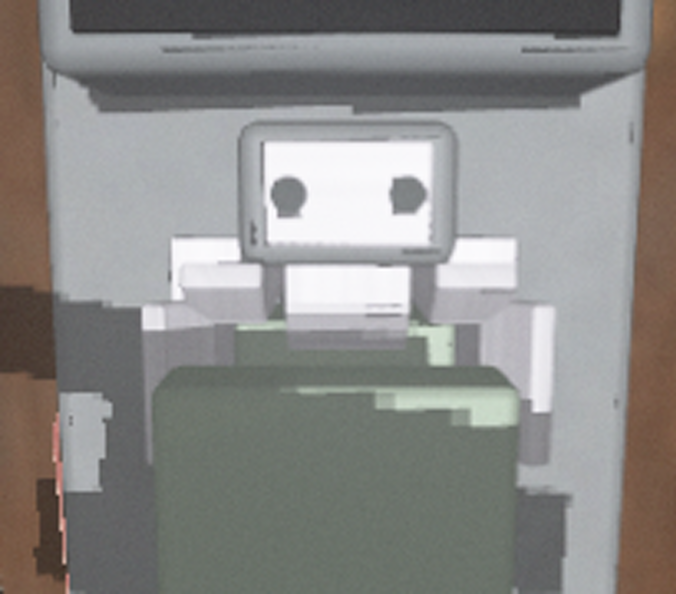

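View pics/w7.png

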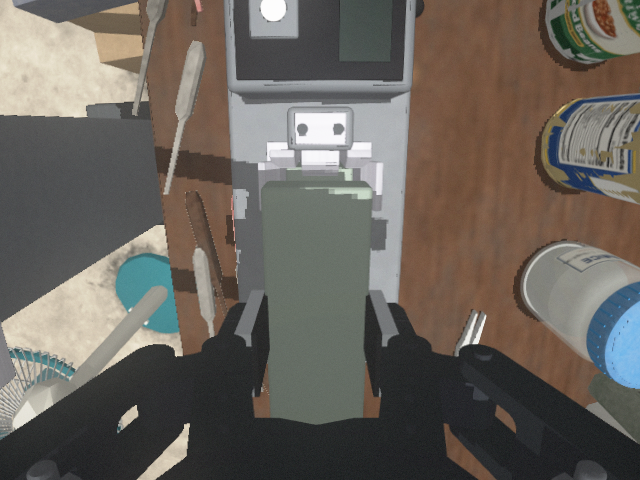

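Run:
```python
from h import *
s=get_state();cm=wristcm(s);tl=toolf(s,cm);Z=s["tool_pos"][2]
f=lambda x,y,z:tl(215+x/3.3,70+y/3.3,z)
print("pillar inner",f(239,263,.122),f(456,263,.122),"outer",f(243,122,.122),f(456,122,.122))
print("guide outer",f(142,307,.133),f(554,307,.133),"lower",f(146,464,.133),f(549,464,.133),"end",f(172,238,.133),f(516,238,.133))
print("block top edge",f(155,390,Z-.0006),f(518,390,Z-.0006),"bot",f(170,367,Z-.0186),f(510,367,Z-.0186))
print("base left",f(53,200,.02),f(72,560,.02),"right",f(634,200,.02),f(616,560,.02))
```

```text
pillar inner [-15.3 -59.4] [ 17.8 -59.4] outer [-14.3 -80. ] [ 17.4 -80. ]
guide outer [-28.7 -53.7] [ 31.2 -53.7] lower [-29.  -30.4] [ 31.5 -30.4] end [-24.  -63.5] [ 25.4 -63.5]
block top edge [-18.9 -50.4] [ 17.9 -50.4] bot [-19.6 -50.4] [ 19.5 -50.4]
base left [-64.6 -68.5] [-64.7  16.4] right [ 67.3 -68.3] [67.8 16.6]
```

>>> {"name": "servo_tool", "arguments": {"grip": [0.3,0.3,0.3,0.3,0.3,0.3,0.3,0.3,0.3,0.3,0.3], "delta_pos": [[1.6,-1.6,-20],[0,0,-17],[0,0,-5],[0,0,-5],[0,0,-5],[0,0,-5],[0,0,-5],[0,0,-5],[0,0,-4],[0,0,-4],[0,0,0]], "yaw": [-0.004,0,0,0,0,0,0,0,0,0,0]}}

```text
time_s: 12.9
tool_pos: [0.4848, 0.0134, 0.1187]
tool_rot: [3.14, -0.058, 0.004]
force: [2.9, -1.7, 1.6]
opening: 0.0356
```

Run:
```python
from h import *
im,m=wblocks("w8.png",.12)
```

```text
t 12.9 pos [484.8  13.4 118.7] yaw -2.1 open 0.035600389767683746 F [ 2.9 -1.7  1.6]
[314. 313.] [484.   14.9] [87.9 36.3] 88.17 (265, 204, 104, 218)
```

View pics/w8.png

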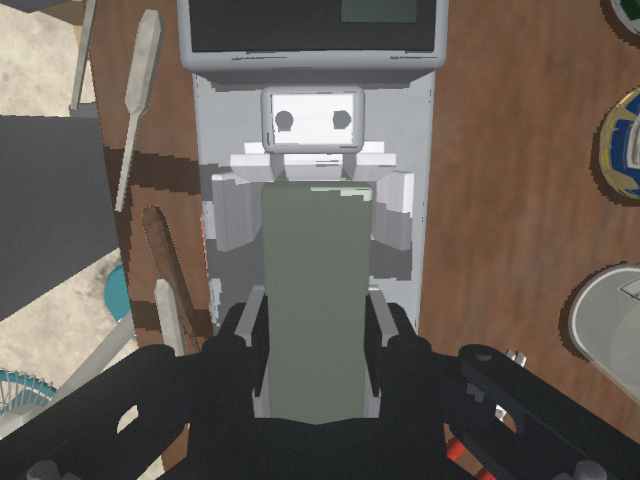

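>>> {"name": "servo_tool", "arguments": {"grip": [0.3,0.3,0.3,0.3,0.3,0.3,0.3,0.3,0.3,0.3], "delta_pos": [[0.5,-0.3,-3],[0,0,-3],[0,0,-3],[0,0,-3],[0,0,-3],[0,0,-3],[0,0,-3],[0,0,-1],[0,0,0],[0,0,0]], "yaw": [0,0,0,0,0,0,0,0,0,0]}}

```text
time_s: 13.95
tool_pos: [0.4841, 0.0134, 0.0962]
tool_rot: [-3.141, 0.058, 0.001]
force: [1.3, 0.4, 2.6]
opening: 0.0354
```

Run:
```python
from h import *
im,m=wblocks("w9.png",.1)
```

```text
t 13.95 pos [484.1  13.4  96.2] yaw -2.12 open 0.0353770489595591 F [1.3 0.4 2.6]
[327. 325.] [488.4  13. ] [28.  45.8] 33.28 (278, 264, 87, 117)
```

View pics/w9.png

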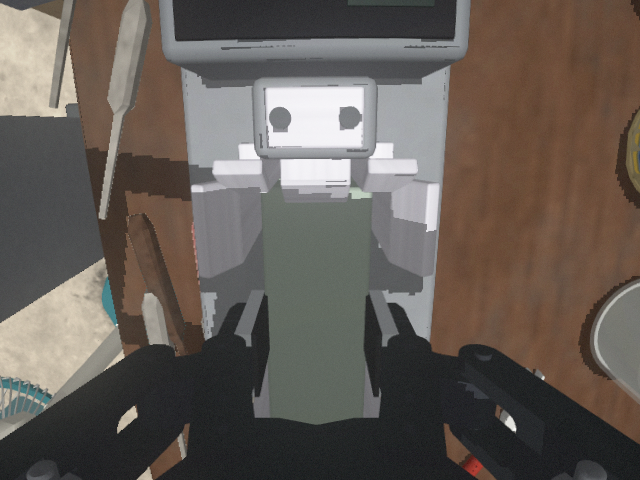

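>>> {"name": "servo_tool", "arguments": {"grip": [0.3,0.3], "delta_pos": [[0,0,-1],[0,0,0]], "yaw": [0,0]}}

```text
time_s: 14.2
tool_pos: [0.4841, 0.0134, 0.0952]
tool_rot: [-3.141, 0.058, 0.001]
force: [1.1, -0.4, 4.2]
opening: 0.0355
```

>>> {"name": "servo_tool", "arguments": {"grip": [0.62,0.62,0.62,0.62,0.65,0.65,0.65,0.5,0.2,0,0,0], "delta_pos": [[0,0,0],[0,0,0],[0,0,0],[0,0,15],[0,0,30],[0,0,45],[0,0,0],[-5,35,0],[-5,35,0],[-5,35,0],[-4.5,32,0],[0,0,0]], "yaw": [0,0,0,0,0,0,0,0,0,0,0,0]}}

```text
time_s: 15.4
tool_pos: [0.4633, 0.1533, 0.1845]
tool_rot: [-3.14, 0.052, 0.003]
force: [0.1, -0.2, 1.0]
opening: 0.0003
```

Run:
```python
from h import *
im,m=wblocks("w10.png",.083)
t=snap("top","top2.png")[:,:,::-1];s=snap("scene","scene2.png")[:,:,::-1]
a=cv2.resize(t[260:325,235:355],(600,325),interpolation=cv2.INTER_CUBIC);b=cv2.resize(s[205:325,200:325],(260,250),interpolation=cv2.INTER_CUBIC)
o=np.zeros((600,600,3),np.uint8);o[:325]=a;o[330:580,:260]=b;cv2.imwrite("pics/chk2.png",o)
```

```text
t 15.4 pos [463.3 153.3 184.5] yaw -1.9 open 0.0002989966645871698 F [ 0.1 -0.2  1. ]
```

View pics/w10.png

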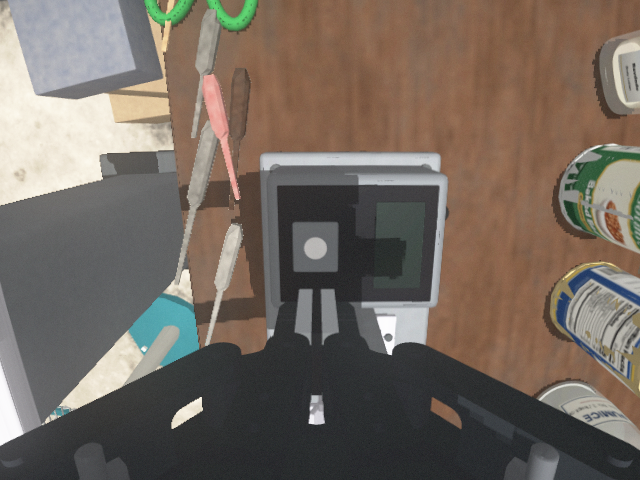

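View pics/chk2.png

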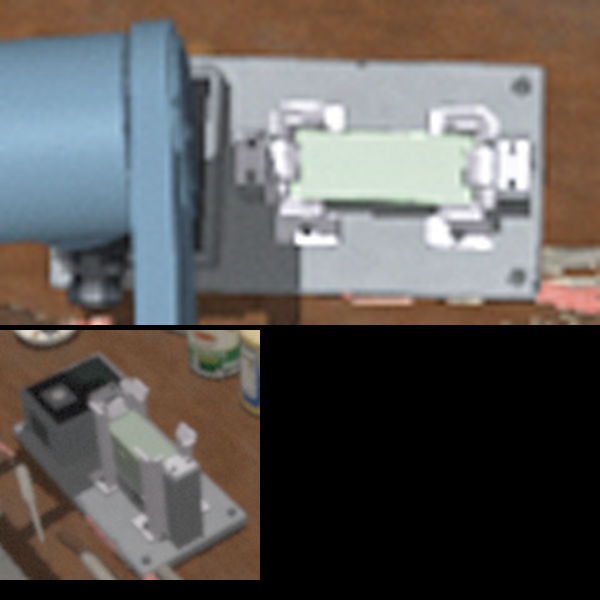

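Run:
```python
from h import *
for n in("top0","top1","top2"):
    im=cv2.imread(f"pics/{n}.png").astype(int)
    b,g,r=[im[:,:,i] for i in range(3)];m=(g-r>8)&(g>150);m[:270]=0;m[315:]=0;m[:,:280]=0;m[:,345:]=0
    ys,xs=np.nonzero(m);print(n,xs.min(),xs.max(),ys.min(),ys.max(),m.sum())
A=cv2.imread("pics/top0.png").astype(int);B=cv2.imread("pics/top2.png").astype(int)
print(np.abs(A-B)[278:312,297:345].max(),np.abs(A-B)[278:312,297:345].mean())
s=get_state();cm=wristcm(s);tl=toolf(s,cm)
print("key",tl(315.5,248,.083),cast(cm,315.5,248,.083)*1000)
```

```text
top0 283 342 272 314 532
top1 280 342 272 314 564
top2 282 342 272 314 539
46 2.2038398692810457
key [-1.3  1.4] [463.03917566 148.62860511  83.        ]
```

>>> {"name": "servo_tool", "arguments": {"grip": [0,0,0,0,0,0,0], "delta_pos": [[4,-41,10],[4,-41,10],[4,-41,10],[4,-41,10],[3,-41,0],[0,0,0],[0,0,0]], "yaw": [0,0,0,0,0,0,0]}}

```text
time_s: 16.25
tool_pos: [0.4834, -0.0565, 0.2249]
tool_rot: [-3.141, 0.065, 0.001]
force: [-0.6, 0.3, 0.1]
opening: -0.0001
```

Run:
```python
from h import *
wblocks("w11.png",.1)
im=cv2.imread("pics/w11.png");cv2.imwrite("pics/w11c.png",cv2.resize(im[60:300,220:420],None,fx=2.5,fy=2.5,interpolation=cv2.INTER_CUBIC))
```

```text
t 16.25 pos [483.4 -56.5 224.9] yaw -2.37 open -0.00012057736007086835 F [-0.6  0.3  0.1]
[311. 129.] [483.4  16.7] [94.8 37.8] 87.82 (281, 42, 63, 157)
```

View pics/w11c.png

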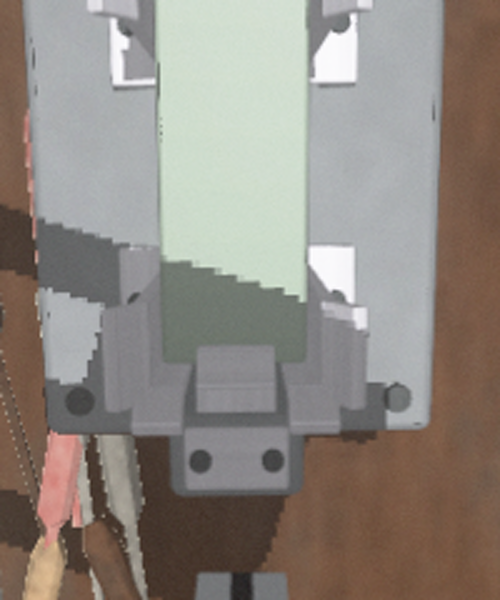

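Run:
```python
import cv2
im=cv2.imread("pics/w11.png");cv2.imwrite("pics/w11d.png",cv2.resize(im[0:240,220:420],None,fx=2.5,fy=2.5,interpolation=cv2.INTER_CUBIC))
```

```text
(no output)
```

View pics/w11d.png

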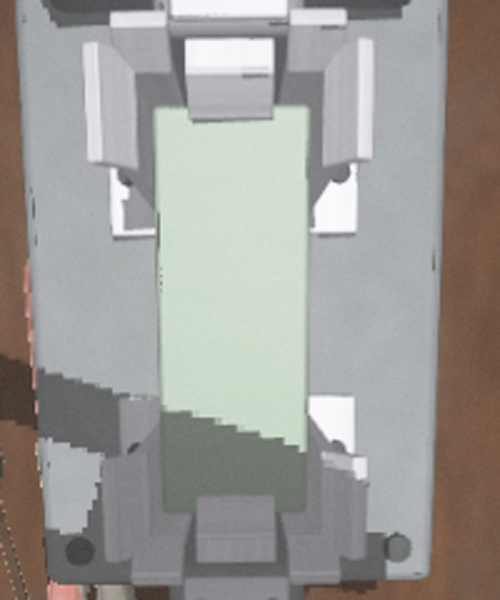

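>>> {"name": "servo_tool", "arguments": {"grip": [0,0,0,0,0,0,0,0,0,0,0], "delta_pos": [[-4,41,-5],[-4,41,-5],[-4,41,-5],[-4,41,-5],[-4,42,-5],[0,0,0],[0,0,-35],[0,0,-35],[0,0,-20],[0,0,-10],[0,0,0]], "yaw": [0,0,0,0,0,0,0,0,0,0,0]}}

```text
time_s: 17.4
tool_pos: [0.4625, 0.1515, 0.0991]
tool_rot: [3.141, -0.057, -0.005]
force: [-0.2, 0.4, 0.8]
opening: 0.0003
```

Run:
```python
from h import *
wblocks("w12.png",.1)
```

```text
t 17.4 pos [462.5 151.5  99.1] yaw -2.08 open 0.00027681535414180727 F [-0.2  0.4  0.8]
```

View pics/w12.png

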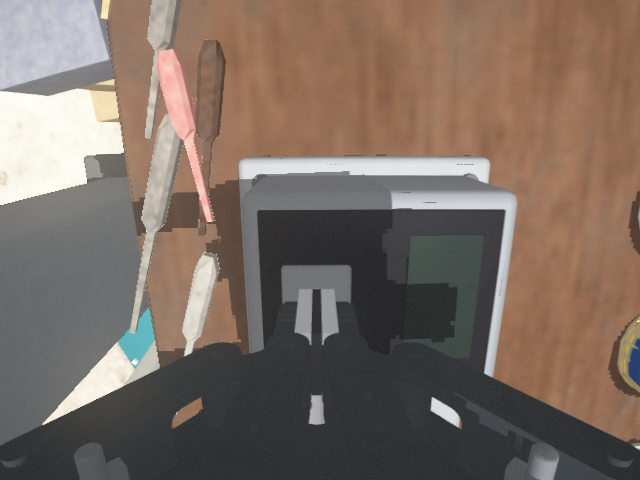

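>>> {"name": "servo_tool", "arguments": {"grip": [0,0,0,0], "delta_pos": [[0.5,-1.5,-3],[0,0,-1],[0,0,-1],[0,0,0]], "yaw": [0,0,0,0]}}

```text
time_s: 17.85
tool_pos: [0.4646, 0.1498, 0.0957]
tool_rot: [-3.141, 0.058, -0.001]
force: [0.6, -0.4, -0.4]
opening: 0.0003
```

>>> {"name": "servo_tool", "arguments": {"grip": [0,0,0], "delta_pos": [[0,0,-1],[0,0,-1],[0,0,0]], "yaw": [0,0,0]}}

```text
time_s: 18.15
tool_pos: [0.4646, 0.1499, 0.0935]
tool_rot: [3.141, -0.058, 0.001]
force: [-0.2, -0.7, 2.9]
opening: 0.0003
```

>>> {"name": "servo_tool", "arguments": {"grip": [0,0], "delta_pos": [[0,0,-1],[0,0,0]], "yaw": [0,0]}}

```text
time_s: 18.35
tool_pos: [0.4646, 0.1499, 0.0927]
tool_rot: [3.141, -0.058, 0.001]
force: [-1.9, -0.4, 5.4]
opening: -0.0003
```

>>> {"name": "servo_tool", "arguments": {"grip": [0,0,0,0], "delta_pos": [[0,0,-1],[0,0,0],[0,0,0],[0,0,0]], "yaw": [0,0,0,0]}}

```text
time_s: 18.75
tool_pos: [0.4646, 0.1499, 0.0926]
tool_rot: [3.141, -0.058, 0.001]
force: [-5.5, -1.2, 14.2]
opening: 0.0
```

Registered at 14 N, held 0.4 s, well under 40 N. Next I'll release and retreat.

>>> {"name": "servo_tool", "arguments": {"grip": [0,0,0,0,0,0,0,0], "delta_pos": [[0,0,4],[0,0,15],[0,0,40],[0,0,40],[-10,40,30],[-10,45,0],[-10,45,0],[0,0,0]], "yaw": [0,0,0,0,0,0,0,0]}}

```text
time_s: 19.55
tool_pos: [0.4327, 0.2834, 0.2198]
tool_rot: [-3.139, 0.05, 0.0]
force: [0.7, -0.1, -0.3]
opening: -0.0001
```

Run:
```python
from h import *
s=get_state();print(s["tool_pos"],s["force"],s["time_s"])
t=snap("top","top3.png");snap("scene","scene3.png")
c=t[235:350,230:480,::-1];cv2.imwrite("pics/t3c.png",cv2.resize(c,None,fx=3.2,fy=3.2,interpolation=cv2.INTER_CUBIC))
```

```text
[0.43268872 0.28344514 0.21982976] [ 0.65457679 -0.1311533  -0.26231561] 19.55
```

View pics/t3c.png

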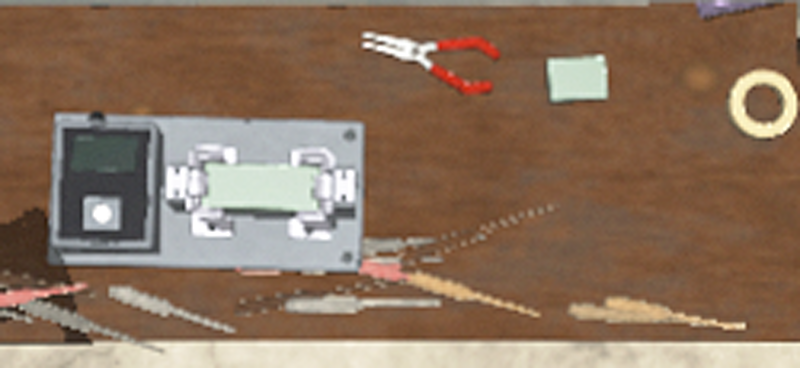

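View pics/scene3.png

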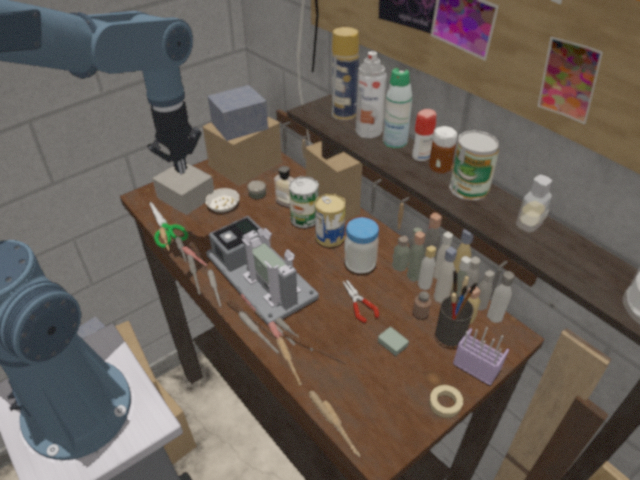

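```bash
python3 -c "
from h import *
ticket.job_done()"
```

```text
the job is handed in; nothing more can be done
```

I loaded both full-length wax blocks into the magazine one at a time, then pressed the key and let go. I handed the job in at about 19.7 s of the 64 s allowed.

- **Blocks:** I pushed each block until its top was about 4 to 5 mm below the lips, then released it. After the second block, a wrist close-up showed both lips out over its ends and the block looking level. Top and scene views showed the wax filling the same outline as at the start. I checked the lips after the first block with the top and scene cameras only, not with a close-up.
- **Key:** I pressed it after the close-up, with closed fingertips. The force stepped up from about 3 to 5 to 14 N, with 5 N or more for about 0.5 s. That is above the 4 N needed and well under the 40 N limit. I released the key and moved the arm clear, with the tool force back near zero. No camera view shows directly that the press registered.
- **Bystanders:** In the final pictures, the offcut, pliers, bottle and tin look to be where they started.
- **Checks that disagreed:** The wrist and top cameras differed by 2 to 3 mm on the key position. The guides pushed sideways with up to about 3 N during insertion, and this eased as the blocks went down. While I held the second block down, the upward force read 2.6 N and then 4.2 N, below the 6 N or so expected from the spring; I put this down to friction in the guides.

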